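# Put the diamond hone away in its rack

## Task

Put the diamond hone from the grinding stand away in its wooden rack. Slide it along the channel until about a third of it overhangs the open front edge, lift it clear by the overhanging steel end and lay it on the cork-topped block; let go, take it again by its red end, and slip it steel end first under the rack's roof until it is fully home, lying flat with the red end sticking out. Do not shift or tip the green flask, the tumbler or the jar.

Things in the scene. Friction and masses are not known exactly. Their poses are not given: they have to be found in the camera images.
- hone_center (a point): Centre (half-way up) of the diamond hone, a loose rigid plate 150 x 60 x 8 mm, 0.11 to 0.21 kg, steel with dark dots, its last 40 mm at one end red plastic. x runs along its length to the red end (ends at +-75 mm), y across (+-30 mm), z up. It starts flat in the stand's channel, red end towards the stop. It can be gripped across its 60 mm width only where no rails stand beside it.
- hone_red (a point): Middle of the end face of the hone's red end, half-way up; 75 mm from the hone's centre along its x.
- stand: Fixed grinding stand 240 (x) x 104 (y) mm: an aluminium plate, top 50 mm above the table, between two blue rails, each 20 mm wide and 9 mm higher than the plate, that run its whole length and leave a channel 64 mm wide. Origin on the table under its middle; x along the channel to the blue stop, which fills x = 106 to 120 mm, 20 mm higher than the plate.
- stand_front (a point): Middle of the plate's open front edge, 50 mm above the table, at the stand's x = -120 mm: sheer drop to the table in front. The hone starts 8 to 26 mm behind this edge, so 48 mm or more of channel is free between red end and stop: room for shut fingertips to push the red end towards the front.
- block: Fixed set-down block, dark wood with a cork top, 75 mm high. Top 40 mm (x) by 70 mm (y); the lowest 12 mm are a foot 50 x 60 mm. Origin on the table under its middle, z up. It is narrower than the hone: laid along the block's y, the hone overhangs by 40 mm at each end and 10 mm at each side.
- block_top (a point): Centre of the cork top of the block, 75 mm above the table; axes as the block's.
- rack: Fixed wooden rack: one flat bay under a plywood roof with a red strip along its front edge. Its origin lies on the table 30 mm IN FRONT of the mouth; x points into the bay. Outside x = 30 to 140 mm, y = +-45 mm, roof top 58 mm above the table. Bay 70 mm wide (y = +-35 mm), floor 34 mm and roof underside 52 mm above the table, back wall at x = 130 mm.
- rack_mouth (a point): Middle of the bay's floor at the mouth (rack x = 30 mm, 34 mm above the table); axes as the rack's. The bay is 100 mm deep. Fully home, the hone's steel end meets the back wall: its centre 25 mm inside the mouth, its red end face 50 mm outside.
- flask: Corked green glass flask, 68 mm wide, 150 mm high, loose, stands beyond the block; leave alone. Origin at the centre of its underside.
- tumbler: Open green glass tumbler, 76 mm wide, 100 mm high, loose, to one side; leave alone. Origin at the centre of its underside.
- jar: Amber glass jar with steel lid, 72 mm wide, 110 mm high, loose, to the other side; leave alone. Origin at the centre of its underside.
Things that resemble listed ones, but are neither listed nor needed, are in the scene too. What is shaped like the rack but blue is not meant. Of the things that look like the part that bears hone_center, the largest one is meant.

How it is judged:
By the outcome, as a careful person would: the job done as asked, in the order asked, and still so for the second after the job is handed in, with the robot touching nothing.
It also fails if it takes over 72 s, if anything falls off the work surface, if the arm or the gripper's body presses on something with over 40 N, if the wrist force passes 120 N, or if a joint passes its speed limit or range.

## Robot

A 7-joint arm with a two-finger parallel gripper is mounted at the origin on the work surface. World frame = base frame: x ahead of the robot, y to its left, z up, the work surface at z = 0. Lengths are in m, angles in rad, forces in N, time in s.
With the tool pointing down it reaches from about 0.4 to 0.85 m from the base axis. Payload 10.4 kg.
Tool frame: the origin (TCP) lies midway between the tips of the shut fingers; the grasp point (between the pads) lies manip.pinch_z behind it (manip.pinch_z is the distance from the TCP to the grasp point, in m); z points along the fingers, y is the direction in which the jaws open and shut (so a half turn about z gives the same grasp; the last joint's range is limited). The gripper opens to 85 mm and grips with 20 to 120 N. Pads are 22 mm wide; open, the fingers measure 114 mm over their backs; the gripper's body (76 mm by 85 mm) begins 54 mm behind the grasp point. The pads swing forward as they close: fully open they stand 13 mm farther back than shut.
Start: joints at [1.221, 0.332, -0.065, 1.46, 0.022, 1.35, -0.088], TCP at [0.201, -0.592, 0.231] pointing down, gripper open.
Joint ranges: [-2.6, 2.6], [-0.5, 2.12], [-1.47, 1.34], [0.16, 2.42], [-1.27, 4.41], [0.06, 2.06], [-2.6, 2.6]. Speed limits (rad/s): [2.22, 2.22, 2.79, 2.79, 3.14, 3.14, 3.14].

## Interface

Orientations are given as a unit quaternion [x, y, z, w].
In Python, from workcell import manip gives the robot as it stands.
- The arm moves only by the shell command python3 -m handwheel 'ROWS' [FORCE]. ROWS is JSON, a list that holds one entry, the list of rows, each a list of 7 numbers: the shift along the tool's x, y, z in m, then the turn, a rotation vector about the tool's x, y, z in rad, then the finger opening in m, from 0 to 0.0854. In form: [[[tx, ty, tz, ax, ay, az, claw], ...]]. A call has 1 to 8 rows; each row is the pose to reach, as a shift and turn from the pose commanded when the call began, along the tool's axes at that moment; what a row does not reach only later rows make up. A row lasts 1/8 s, in which the tool goes at most 62.5 mm and 10.7 degrees, less where a joint would pass 70% of its speed; a pose out of reach is approached as far as the arm can. A call with a gripper value outside its range is refused whole. The fingers move at their own pace and stop on an object; FORCE is the grip in N (left out, the last holds). Time passes only in rows, so rows that repeat a pose let the fingers close. It gives the time, the measured TCP pose, the force and the opening at its end, in the units of the state.
- manip.get_obs(): the state, without advancing time (a new reading comes with each control period).
- manip.camera(name): name is "scene" or "top" or "wrist"; returns the picture (420x560x3 uint8, blue, green, red); there is no depth.
- manip.calibration(name): a dict with "fx", "fy", "cx", "cy" (pixels), "view" (4x4, takes a point from world to camera coordinates); the wrist camera has in their place "tool_from_camera" (4x4, takes a point from camera to tool coordinates, whose origin is the TCP and whose axes are the flange's). Camera axes: x right, y up, looking along -z (the intrinsics and any distortion apply to the point x, -y, -z); pixel columns grow to the right and rows downward; lengths in m; the calibration is good to about 2 mm. A picture is of the moment at which its call begins: read the wrist's pose just before it. calibration takes no time and is no camera call.
- manip.hand_in(): hands the job in, once; it reports no verdict.
The state is a dict: "clock": time; "joint_pos": joint angles; "joint_velocities": joint speeds; "tau": joint torques, N m; "position": TCP position; "ee_rot": TCP orientation; "ft_force": force on the tool from outside, world axes, zero at the start; "torque": the same for the moment, N m; "grip_width": opening from 0.0 (shut) to 1.0 (fully open).
Only numpy, scipy, OpenCV 4.12 (cv2) and the standard library are available. Lean on these libraries where they do the work, as an engineer would, in place of code of your own. Each camera call takes 0.05 s, during which the arm holds its last target.

## Working session

There is one attempt and no reset: what is moved stays moved. The work goes in short steps, Python scripts to look and compute and a shell command to move; the robot and the scene stay as the last step left them, time stands still between calls to the robot, and variables do not carry over. Pictures are saved under pics/ and viewed, and the job is handed in when it is done.

```bash
mkdir -p pics; ls
python3 - <<'E'
from workcell import manip
import cv2,numpy as np
print(manip.get_obs()); print(manip.pinch_z)
for n in ["scene","top","wrist"]:
    print(n,manip.calibration(n))
    cv2.imwrite(f"pics/{n}0.png",manip.camera(n))
E
```

```text
pics
{'clock': 0.0, 'joint_pos': array([ 1.22140836,  0.33289582, -0.06475011,  1.46098765,  0.02162058,
        1.34988718, -0.08847821]), 'joint_velocities': array([ 0.00022819, -0.00046187,  0.00178529, -0.00058453, -0.00106946,
       -0.00013563,  0.00147209]), 'tau': array([ 3.34059632e-05, -6.25436497e+01,  4.95064328e-02, -3.91614139e+01,
        1.62584195e-02,  9.79690289e-03, -1.30334655e-06]), 'position': array([ 0.20051618, -0.59154582,  0.23047899]), 'ee_rot': array([ 9.86672824e-01,  1.62715058e-01, -1.56448242e-04, -7.23899420e-04]), 'ft_force': array([0.20091923, 0.01952258, 0.00168838]), 'torque': array([ 0.03261318, -0.03062231, -0.01254769]), 'grip_width': 0.9969629296711872}
0.0187
scene {'fx': 508.1077355433475, 'fy': 508.1077355433475, 'cx': 285.28222775884655, 'cy': 213.6943170908781, 'view': array([[ 0.76352336,  0.64563754,  0.01357395, -0.38429001],
       [-0.38046791,  0.43275402,  0.81729317,  0.10743643],
       [ 0.52180097, -0.62918688,  0.57606216, -1.78995976],
       [ 0.        ,  0.        ,  0.        ,  1.        ]])}
top {'fx': 458.16176315351186, 'fy': 458.16176315351186, 'cx': 277.8771130343488, 'cy': 218.22046346428846, 'view': array([[ 0.00326094, -0.99999239, -0.00214289,  0.0083868 ],
       [ 0.99654765,  0.00307191,  0.08296595, -0.47403268],
       [-0.08295873, -0.00240604,  0.99655008, -1.32545503],
       [ 0.        ,  0.        ,  0.        ,  1.        ]])}
wrist {'fx': 348.7070502000572, 'fy': 348.7070502000572, 'cx': 287.0369454926936, 'cy': 207.0542479218346, 'tool_from_camera': array([[-1.31722265e-03,  9.51616506e-01,  3.07285357e-01,
         7.84041989e-02],
       [ 9.99998161e-01,  8.25175777e-04,  1.73119001e-03,
        -1.80901864e-03],
       [ 1.39386456e-03,  3.07287072e-01, -9.51615843e-01,
        -1.42228018e-01],
       [ 0.00000000e+00,  0.00000000e+00,  0.00000000e+00,
         1.00000000e+00]])}
```

View pics/scene0.png

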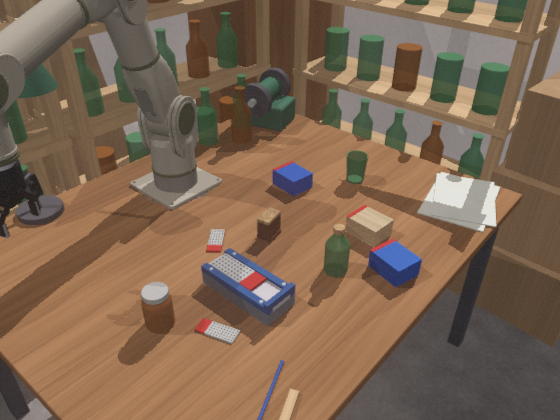

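View pics/top0.png

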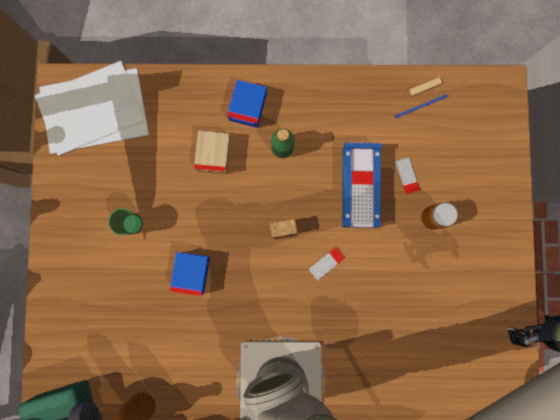

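View pics/wrist0.png

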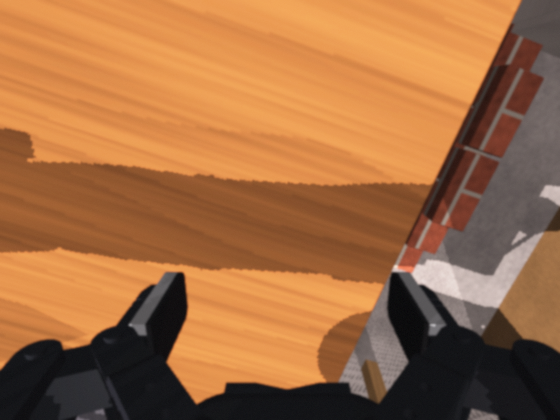

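```bash
cat > h.py <<'E'
from workcell import manip
import cv2,numpy as np
from scipy.spatial.transform import Rotation as R
def cam(n):
    c=manip.calibration(n);return c
def ray(n,u,v,V=None):
    c=cam(n)
    d=np.array([(u-c['cx'])/c['fx'],-(v-c['cy'])/c['fy'],-1])
    if n=='wrist':
        o=manip.get_obs() if V is None else V
        T=np.eye(4);T[:3,:3]=R.from_quat(o['ee_rot']).as_matrix();T[:3,3]=o['position']
        M=T@c['tool_from_camera']
    else: M=np.linalg.inv(c['view'])
    return M[:3,3],M[:3,:3]@d
def atz(n,u,v,z,V=None):
    p,d=ray(n,u,v,V);return p+d*(z-p[2])/d[2]
def proj(n,P,V=None):
    c=cam(n)
    if n=='wrist':
        o=manip.get_obs() if V is None else V
        T=np.eye(4);T[:3,:3]=R.from_quat(o['ee_rot']).as_matrix();T[:3,3]=o['position']
        W=np.linalg.inv(T@c['tool_from_camera'])
    else: W=c['view']
    q=W[:3,:3]@np.array(P)+W[:3,3]
    return c['cx']+c['fx']*q[0]/-q[2], c['cy']+c['fy']*q[1]/q[2]
def crop(src,dst,x,y,w,h,s):
    im=cv2.imread(src)[y:y+h,x:x+w]
    cv2.imwrite(dst,cv2.resize(im,None,fx=s,fy=s,interpolation=cv2.INTER_CUBIC))
E
python3 - <<'E'
from h import *
crop('pics/top0.png','pics/c1.png',335,135,75,100,6)
crop('pics/top0.png','pics/c2.png',190,120,120,125,5)
E
```

```text
(no output)
```

View pics/c1.png

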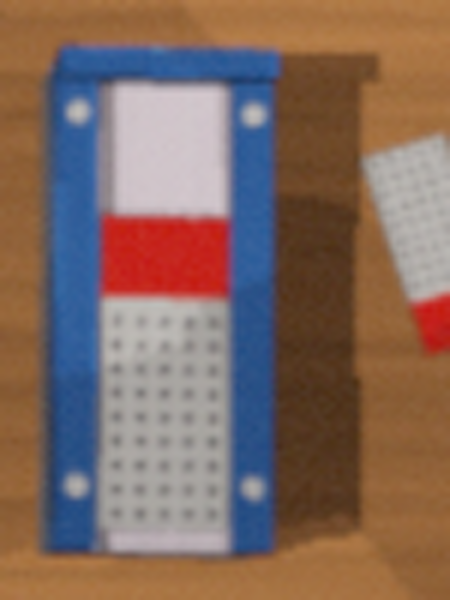

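View pics/c2.png

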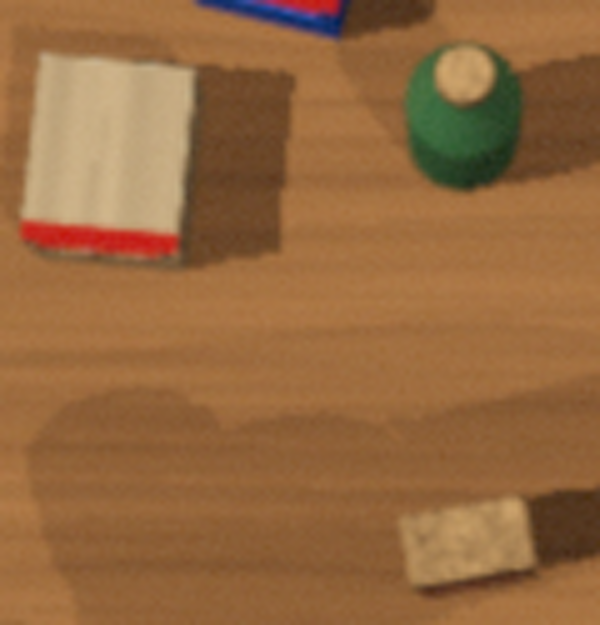

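Run:
```python
from h import *
np.set_printoptions(precision=4,suppress=True)
def g(name,pts,x0,y0,s,z):
    P=np.array([atz('top',x0+(a+.5)/s-.5,y0+(b+.5)/s-.5,z) for a,b in pts]);print(name,P[:,:2].tolist() and P[:,:2].round(4).tolist());return P
h=g('hone',[(100,533),(230,535),(230,217),(103,215)],335,135,6,.058)
c=h.mean(0);d=(h[2]+h[3]-h[0]-h[1]);print(c,np.degrees(np.arctan2(d[1],d[0])),np.linalg.norm(d)/2)
s=g('rails',[(40,552),(272,552)],335,135,6,.059)
s=g('stop',[(62,45),(282,48)],335,135,6,.07)
s=g('screws',[(76,486),(253,488),(253,115),(78,112)],335,135,6,.059)
d=(s[2]+s[3]-s[0]-s[1]);print(s.mean(0),np.degrees(np.arctan2(d[1],d[0])),np.linalg.norm(d)/2)
r=g('rack',[(22,242),(180,256),(195,68),(40,53)],190,120,5,.058)
d=(r[2]+r[3]-r[0]-r[1]);print(r.mean(0),np.degrees(np.arctan2(d[1],d[0])),np.linalg.norm(d)/2)
b=g('block',[(400,517),(522,497),(535,565),(412,588)],190,120,5,.075)
d=(b[0]+b[3]-b[1]-b[2]);print(b.mean(0),np.degrees(np.arctan2(d[1],d[0])),np.linalg.norm(d)/2)
f=g('flask',[(465,73)],190,120,5,.15)
g('tumbler bottom',[(133,223)],0,0,1,.0);g('jar lid',[(445,214)],0,0,1,.11)
```

```text
hone [[0.4566, -0.1992], [0.4558, -0.2609], [0.6086, -0.2631], [0.6094, -0.2022]]
[ 0.5326 -0.2314  0.058 ] -0.9558486833846963 0.1528302148844448
rails [[0.4474, -0.1706], [0.4478, -0.2805]]
stop [[0.6893, -0.1816], [0.6881, -0.2865]]
screws [[0.4789, -0.1879], [0.4782, -0.272], [0.6581, -0.2746], [0.6593, -0.1906]]
[ 0.5686 -0.2313  0.059 ] -0.8380566393844258 0.18017809865250453
rack [[0.6152, 0.2518], [0.6073, 0.1607], [0.7176, 0.1534], [0.7262, 0.2434]]
[0.6666 0.2023 0.058 ] -4.0538700262031835 0.11093663792860223
block [[0.4558, 0.033], [0.4673, -0.0356], [0.4291, -0.0429], [0.4159, 0.0261]]
[ 0.442  -0.0049  0.075 ] 100.14748625999806 0.06990505826266281
flask [[0.6901, -0.0024]]
tumbler bottom [[0.46, 0.4414]]
jar lid [[0.4795, -0.4479]]
```

```bash
cat >> h.py <<'E'
np.set_printoptions(precision=4,suppress=True)
def row(x,y,z,yaw):
    o=manip.get_obs();Rc=R.from_quat(o['ee_rot'])
    Rt=R.from_euler('z',yaw,degrees=True)*R.from_euler('x',180,degrees=True)
    t=Rc.inv().apply(np.array([x,y,z])-o['position'])
    print('t',o['clock'],'row',t.round(4),(Rc.inv()*Rt).as_rotvec().round(4))
E
python3 - <<'E'
from h import *
row(.641,-.2325,.20,-0.9);row(.641,-.2325,.10,-0.9)
E
```

```text
t 0.15 row [ 0.5324 -0.1987  0.0309] [-0.0011  0.0003  0.3426]
t 0.15 row [ 0.5325 -0.1986  0.1309] [-0.0011  0.0003  0.3426]
```

```bash
python3 -m handwheel '[[[0.06,-0.022,0,0,0,0.1,0],[0.12,-0.045,0,0,0,0.2,0],[0.18,-0.067,0,0,0,0.3,0],[0.24,-0.09,0,0,0,0.342,0],[0.3,-0.112,0,0,0,0.342,0],[0.36,-0.134,0.01,0,0,0.342,0],[0.42,-0.157,0.02,0,0,0.342,0],[0.47,-0.175,0.03,0,0,0.342,0]]]' 40
python3 - <<'E'
from h import *
row(.641,-.2325,.10,-0.9)
E
```

```text
clock: 1.15
position: [0.5878, -0.2765, 0.2017]
ee_rot: [1.0, -0.008, 0.0, 0.0]
ft_force: [-0.9, -1.2, 0.8]
grip_width: 0.003
t 1.15 row [ 0.0525 -0.0448  0.1017] [ 0.0003 -0.0001  0.0002]
```

```bash
python3 -m handwheel '[[[0.03,-0.026,0.02,0,0,0,0],[0.053,-0.045,0.05,0,0,0,0],[0.053,-0.045,0.101,0,0,0,0],[0.053,-0.045,0.101,0,0,0,0]]]'
python3 - <<'E'
from h import *
row(.641,-.2325,.053,-0.9)
cv2.imwrite('pics/w1.png',manip.camera('wrist'))
cv2.imwrite('pics/t1.png',manip.camera('top'))
E
```

```text
clock: 1.65
position: [0.6375, -0.2326, 0.0965]
ee_rot: [1.0, -0.007, -0.004, -0.001]
ft_force: [-0.5, 0.1, -0.6]
grip_width: -0.003
t 1.65 row [ 0.0039 -0.0001  0.0435] [-0.0024  0.0082  0.0011]
```

View pics/w1.png

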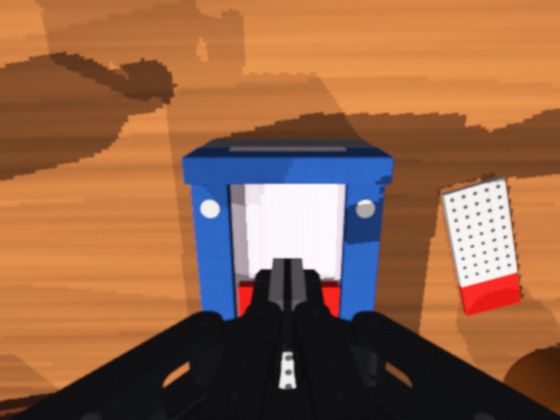

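Run:
```python
from h import *
print(atz('wrist',245,283,.058),atz('wrist',335,283,.058),'stop',atz('wrist',288,183,.07),atz('wrist',231,240,.05),atz('wrist',344,240,.05))
for z in (.1,.06):print(proj('wrist',manip.get_obs()['position']))
```

```text
[ 0.6101 -0.2064  0.058 ] [ 0.6092 -0.2608  0.058 ] stop [ 0.6748 -0.2334  0.07  ] [ 0.6349 -0.1983  0.05  ] [ 0.6338 -0.2666  0.05  ]
(np.float64(291.0756508606509), np.float64(273.3338422784767))
(np.float64(291.0756508606509), np.float64(273.3338422784767))
```

```bash
python3 -m handwheel '[[[0.001,0,0.02,0,0.003,0,0],[0.001,0,0.043,0,0.003,0,0],[0.001,0,0.046,0,0.003,0,0],[0.001,0,0.046,0,0.003,0,0]]]'
python3 - <<'E'
from h import *
row(.641,-.2325,.053,-0.9)
E
```

```text
clock: 2.25
position: [0.6417, -0.2339, 0.056]
ee_rot: [1.0, -0.008, 0.002, 0.0]
ft_force: [-1.6, -1.2, 0.7]
grip_width: 0.0
t 2.25 row [-0.0007 -0.0014  0.003 ] [ 0.0004 -0.0042  0.0002]
```

```bash
python3 -m handwheel '[[[-0.012,-0.001,0.002,0,0,0,0],[-0.025,-0.001,0.002,0,0,0,0],[-0.037,-0.001,0.002,0,0,0,0],[-0.048,-0.001,0.002,0,0,0,0],[-0.058,-0.001,0.002,0,0,0,0],[-0.066,-0.001,0.002,0,0,0,0],[-0.072,-0.001,0.002,0,0,0,0],[-0.072,-0.001,0.002,0,0,0,0]]]'
python3 - <<'E'
from h import *
cv2.imwrite('pics/w2.png',manip.camera('wrist'))
cv2.imwrite('pics/t2.png',manip.camera('top'))
crop('pics/t2.png','pics/c3.png',335,135,75,120,5)
E
```

```text
clock: 3.25
position: [0.5686, -0.2316, 0.0526]
ee_rot: [1.0, -0.008, 0.001, 0.0]
ft_force: [-0.1, 0.6, 0.3]
grip_width: 0.007
```

View pics/c3.png

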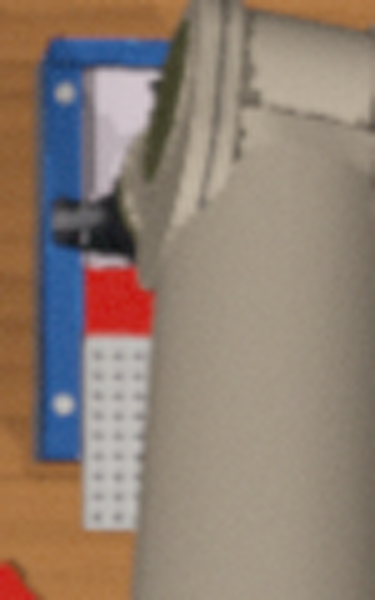

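View pics/w2.png

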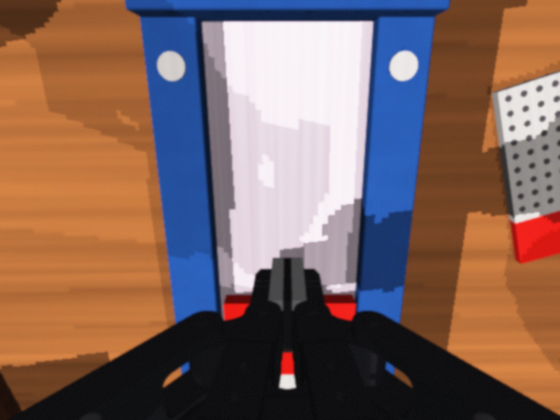

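Run:
```python
from h import *
f=lambda a,b,z:atz('top',335+(a+.5)/5-.5,135+(b+.5)/5-.5,z)
print('steel',f(84,529,.058),f(135,530,.058),'red',f(85,268,.058),'rail',f(37,461,.059))
print(atz('wrist',235,297,.058),atz('wrist',345,297,.058))
```

```text
steel [ 0.4083 -0.1992  0.058 ] [ 0.4078 -0.2281  0.058 ] red [ 0.5578 -0.2013  0.058 ] rail [ 0.4468 -0.1727  0.059 ]
[ 0.5605 -0.206   0.058 ] [ 0.5598 -0.2555  0.058 ]
```

```bash
python3 -m handwheel '[[[-0.004,0,0,0,0,0,0],[-0.008,0,0,0,0,0,0],[-0.01,0,0,0,0,0,0],[-0.01,0,0,0,0,0,0],[0.015,0,-0.01,0,0,0,0],[0.015,0,-0.06,0,0,0,0.03],[0.0,0,-0.1,0,0,0,0.0854]]]'
python3 - <<'E'
from h import *
row(.421,-.2295,.12,-0.9)
E
```

```text
clock: 4.22
position: [0.5697, -0.231, 0.1542]
ee_rot: [1.0, -0.007, 0.002, -0.0]
ft_force: [0.4, -0.4, 0.6]
grip_width: 0.414
t 4.225 row [-0.1488  0.0006  0.0337] [-0.0004 -0.0037  0.0016]
```

```bash
python3 -m handwheel '[[[-0.05,0,0,0,0,0,0.0854],[-0.1,0,0,0,0,0,0.0854],[-0.148,0,0.015,0,-0.004,0,0.0854],[-0.148,0,0.03,0,-0.004,0,0.0854],[-0.148,0,0.03,0,-0.004,0,0.0854]]]'
python3 - <<'E'
from h import *
row(.421,-.2295,.03,-0.9)
cv2.imwrite('pics/w3.png',manip.camera('wrist'))
cv2.imwrite('pics/s3.png',manip.camera('scene'))
crop('pics/s3.png','pics/c4.png',170,200,160,130,5)
E
```

```text
clock: 4.85
position: [0.421, -0.229, 0.1218]
ee_rot: [1.0, -0.008, -0.001, -0.0]
ft_force: [-0.1, -0.4, 0.3]
grip_width: 1.0
t 4.85 row [0.0002 0.0006 0.0918] [-0.0005  0.0018  0.0005]
```

View pics/w3.png

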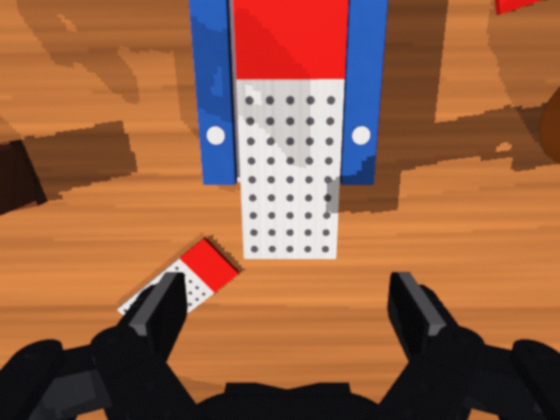

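View pics/c4.png

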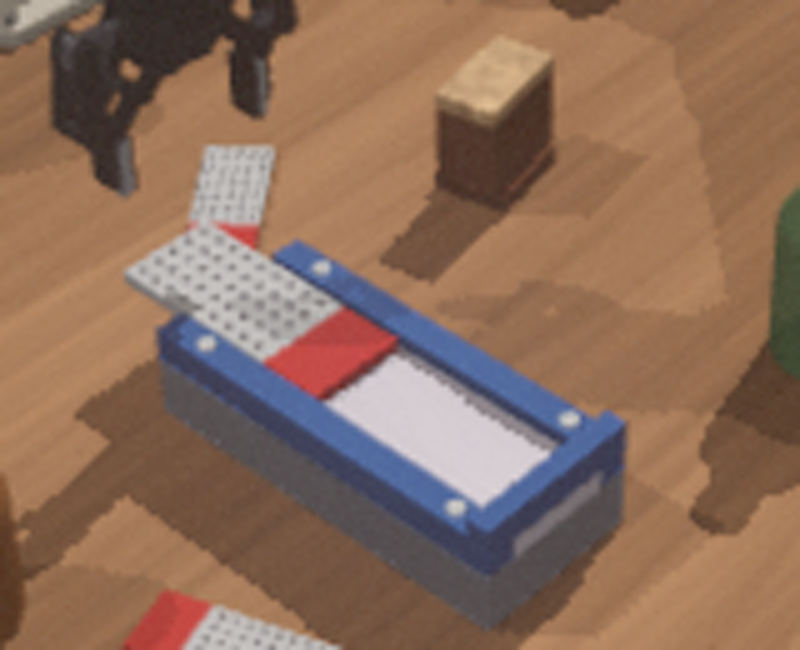

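Run:
```python
from h import *
for p in [(244,260),(337,258),(347,80),(236,80)]:print(atz('wrist',*p,.058))
print('rail front',atz('wrist',204,184,.059),atz('wrist',373,184,.059))
print('decoy red',atz('wrist',241,268,.008),atz('top',343,253,.008))
```

```text
[ 0.397  -0.1985  0.058 ]
[ 0.3976 -0.2594  0.058 ]
[ 0.5071 -0.2619  0.058 ]
[ 0.5081 -0.2     0.058 ]
rail front [ 0.4489 -0.177   0.059 ] [ 0.4474 -0.2797  0.059 ]
decoy red [ 0.3649 -0.1883  0.008 ] [ 0.3729 -0.182   0.008 ]
```

```bash
python3 -m handwheel '[[[0,0,0.045,0,0,0,0.0854],[0,0,0.085,0,0,0,0.0854],[0,0,0.092,0,0,0,0.0854],[0,0,0.092,0,0,0,0.0854],[0,0,0.092,0,0,0,0.04],[0,0,0.092,0,0,0,0.04],[0,0,0.092,0,0,0,0.04],[0,0,0.092,0,0,0,0.04]]]' 100
python3 - <<'E'
from h import *
o=manip.get_obs();print(o['grip_width'],o['position'],o['torque'])
cv2.imwrite('pics/w4.png',manip.camera('wrist'))
cv2.imwrite('pics/s4.png',manip.camera('scene'))
crop('pics/s4.png','pics/c5.png',170,180,160,130,5)
E
```

```text
clock: 5.95
position: [0.4221, -0.2298, 0.0322]
ee_rot: [1.0, -0.008, 0.001, 0.001]
ft_force: [-1.9, 1.1, 8.9]
grip_width: 0.676
0.6762055632864755 [ 0.4221 -0.2298  0.0322] [0.2216 0.2917 0.0484]
```

View pics/w4.png

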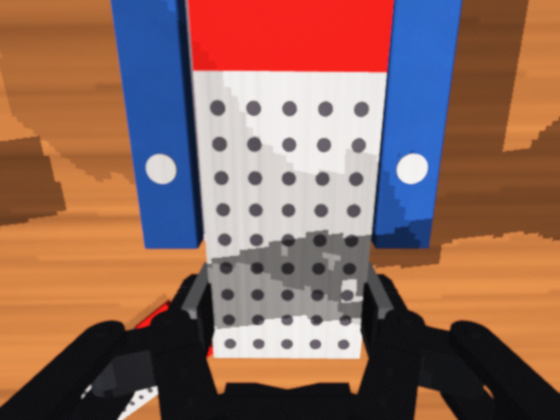

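View pics/c5.png

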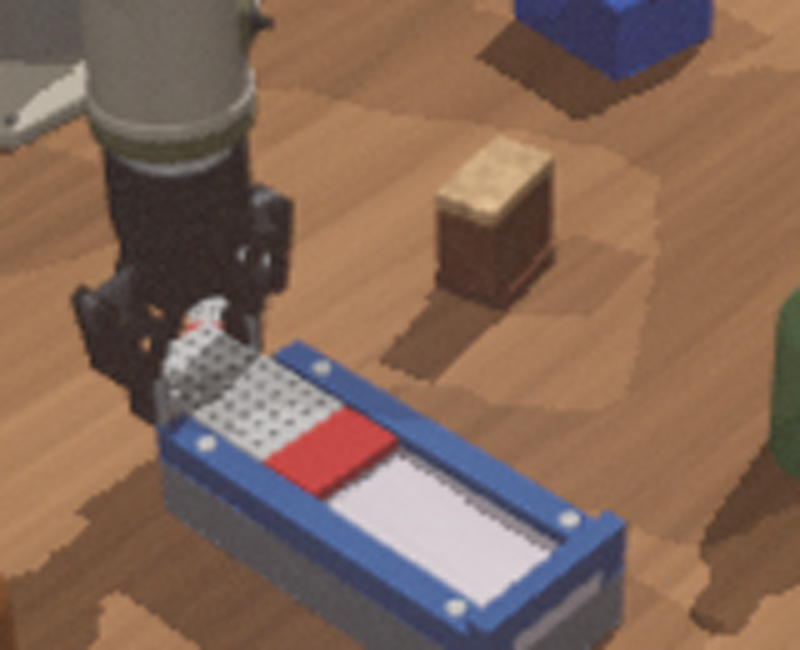

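```bash
python3 -m handwheel '[[[0,0,-0.015,0,0,0,0.04],[0,0,-0.04,0,0,0,0.04],[0,0,-0.08,0,0,0,0.04],[0,0,-0.11,0,0,0,0.04],[0,0,-0.11,0,0,0,0.04]]]'
python3 - <<'E'
from h import *
o=manip.get_obs();print(o['grip_width'],o['position'],o['ft_force'],o['torque'])
cv2.imwrite('pics/w5.png',manip.camera('wrist'))
cv2.imwrite('pics/s5.png',manip.camera('scene'))
crop('pics/s5.png','pics/c6.png',150,120,180,180,4)
E
```

```text
clock: 6.68
position: [0.4225, -0.2299, 0.1435]
ee_rot: [1.0, -0.008, 0.002, 0.001]
ft_force: [-0.5, -0.9, -2.3]
grip_width: 0.673
0.6732063394691289 [ 0.4225 -0.2299  0.1435] [-0.5451 -0.8697 -2.2541] [ 0.015   0.1148 -0.0165]
```

View pics/w5.png

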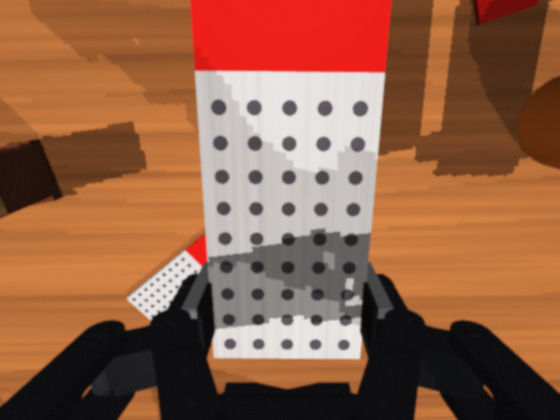

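View pics/c6.png

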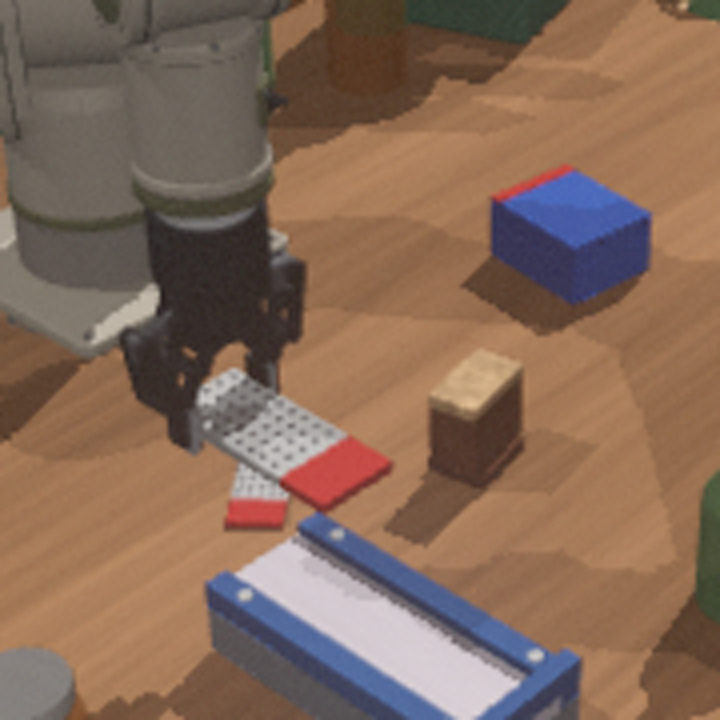

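Run:
```python
from h import *
P=np.array([atz('scene',150+(a+.5)/4-.5,120+(b+.5)/4-.5,.075) for a,b in [(430,402),(487,352),(522,370),(466,415)]]);print(P,P.mean(0))
row(.4508,-.0546,.143,100);row(.4508,-.0546,.11,100)
```

```text
[[ 0.4362 -0.0499  0.075 ]
 [ 0.4247  0.026   0.075 ]
 [ 0.4602  0.0255  0.075 ]
 [ 0.4668 -0.0445  0.075 ]] [ 0.447  -0.0107  0.075 ]
t 6.775 row [ 0.0273 -0.175  -0.0026] [-0.0004  0.0009 -1.7606]
t 6.775 row [ 0.0273 -0.175   0.0304] [-0.0004  0.0009 -1.7606]
```

```bash
python3 -m handwheel '[[[0.0,-0.01,0,0,0,-0.15,0.04],[0,-0.025,0,0,0,-0.3,0.04],[0,-0.04,0,0,0,-0.45,0.04],[0,-0.05,0,0,0,-0.6,0.04],[0,-0.05,0,0,0,-0.7,0.04],[0,-0.05,0,0,0,-0.7,0.04]]]'
python3 - <<'E'
from h import *
o=manip.get_obs()
np.save('o6.npy',np.r_[o['position'],o['ee_rot']])
cv2.imwrite('pics/w6.png',manip.camera('wrist'));print(o['clock'])
E
```

```text
clock: 7.52
position: [0.4212, -0.179, 0.1394]
ee_rot: [0.942, 0.336, -0.001, -0.001]
ft_force: [0.7, -0.7, -2.1]
grip_width: 0.671
7.525
```

View pics/w6.png

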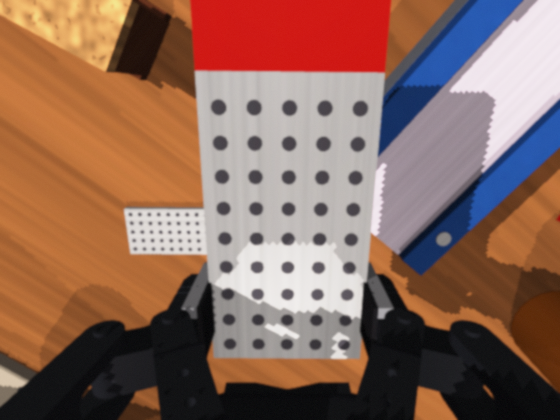

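Run:
```python
from h import *
a=np.load('o6.npy');V=dict(position=a[:3],ee_rot=a[3:])
for p in [(106,70),(137,2),(2,18)]:print(atz('wrist',*p,.075,V))
# scene corners bigger crop
crop('pics/s5.png','pics/c7.png',250,200,40,50,12)
crop('pics/scene0.png','pics/c8.png',250,200,40,50,12)
row(.4508,-.0546,.143,100)
```

```text
[ 0.4278 -0.0414  0.075 ]
[ 0.4672 -0.0372  0.075 ]
[0.4155 0.0145 0.075 ]
t 7.575 row [ 0.1014 -0.078  -0.0034] [-0.0026  0.0003 -1.0628]
```

View pics/c7.png

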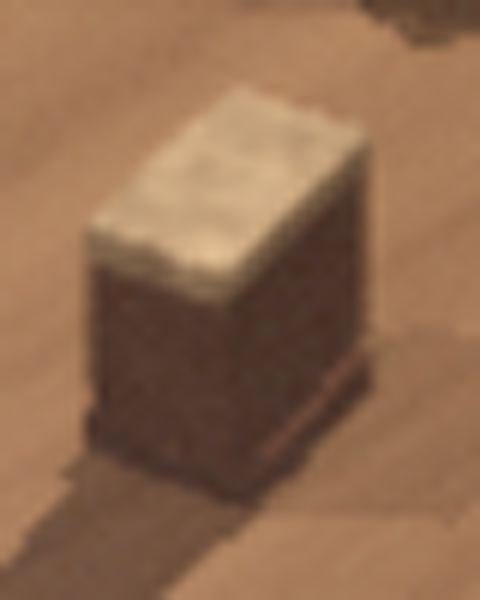

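```bash
python3 -m handwheel '[[[0.01,-0.015,0,0,0,-0.15,0.04],[0.03,-0.03,0,0,0,-0.32,0.04],[0.05,-0.045,0,0,0,-0.5,0.04],[0.07,-0.06,0,0,0,-0.68,0.04],[0.09,-0.07,0,0,0,-0.86,0.04],[0.1014,-0.078,0,-0.003,0,-1.063,0.04],[0.1014,-0.078,0.01,-0.003,0,-1.063,0.04],[0.1014,-0.078,0.02,-0.003,0,-1.063,0.04]]]'
python3 - <<'E'
from h import *
o=manip.get_obs()
row(.4508,-.0546,.098,100)
cv2.imwrite('pics/t7.png',manip.camera('top'));print(o['clock'],o['position'])
cv2.imwrite('pics/s7.png',manip.camera('scene'))
crop('pics/s7.png','pics/c9.png',170,140,180,140,4)
crop('pics/t7.png','pics/c10.png',230,180,120,100,5)
E
```

```text
clock: 8.57
position: [0.4505, -0.0555, 0.1192]
ee_rot: [0.644, 0.765, -0.0, 0.001]
ft_force: [0.0, -0.0, -2.1]
grip_width: 0.678
t 8.575 row [0.0008 0.0004 0.0212] [ 0.0006  0.0013 -0.003 ]
8.575 [ 0.4505 -0.0555  0.1192]
```

View pics/c9.png

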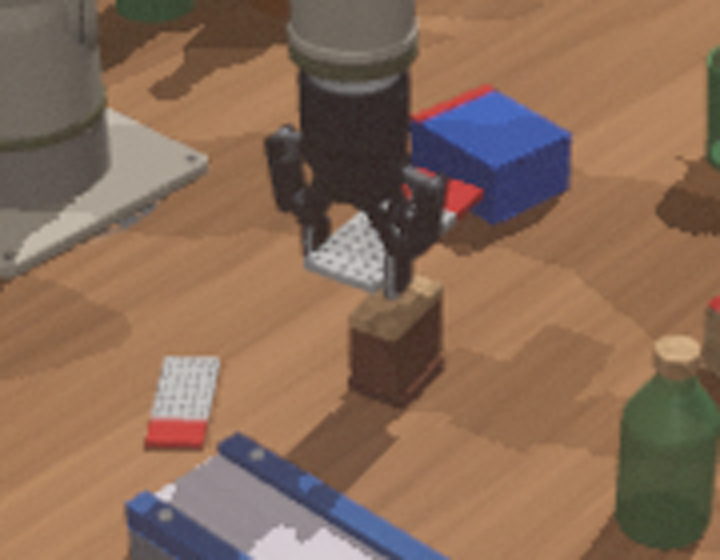

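View pics/c10.png

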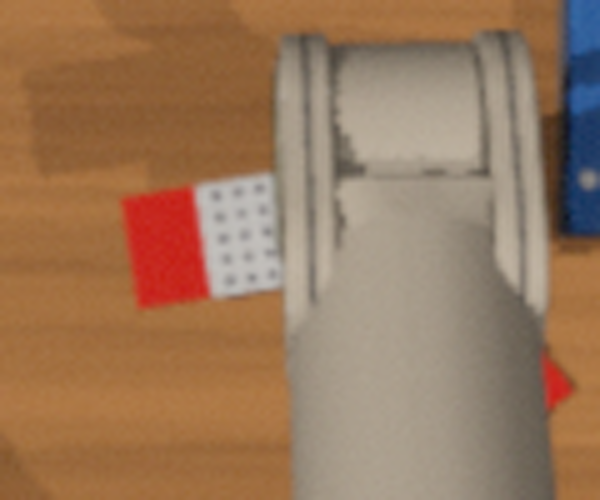

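```bash
python3 - <<'E'
from h import *
f=lambda a,b,z:atz('top',230+(a+.5)/5-.5,180+(b+.5)/5-.5,z)
print(f(122,200,.145),f(138,308,.145))
E
python3 -m handwheel '[[[0.0005,0,0.02,0,0,0,0.04],[0.0005,0,0.04,0,0,0,0.04],[0.0005,0,0.05,0,0,0,0.04],[0.0005,0,0.055,0,0,0,0.04],[0.0005,0,0.058,0,0,0,0.04],[0.0005,0,0.058,0,0,0,0.04]]]'
```

```text
[0.4597 0.0731 0.145 ] [0.4023 0.0642 0.145 ]
clock: 9.43
position: [0.4513, -0.0543, 0.0626]
ee_rot: [0.642, 0.767, 0.0, 0.001]
ft_force: [-0.3, -0.1, -1.7]
grip_width: 0.678
```

```bash
python3 -m handwheel '[[[0,0,0.002,0,0,0,0.04],[0,0,0.004,0,0,0,0.04],[0,0,0.005,0,0,0,0.04],[0,0,0.005,0,0,0,0.04]]]'
python3 - <<'E'
from h import *
o=manip.get_obs();print(o['position'],o['ft_force'],o['torque'])
cv2.imwrite('pics/s8.png',manip.camera('scene'))
crop('pics/s8.png','pics/c11.png',230,170,70,80,8)
E
```

```text
clock: 9.93
position: [0.4512, -0.0543, 0.0577]
ee_rot: [0.642, 0.767, 0.0, 0.001]
ft_force: [-2.1, -0.5, 3.6]
grip_width: 0.679
[ 0.4512 -0.0543  0.0577] [-2.1141 -0.5209  3.5537] [-0.0029  0.4823  0.1122]
```

View pics/c11.png

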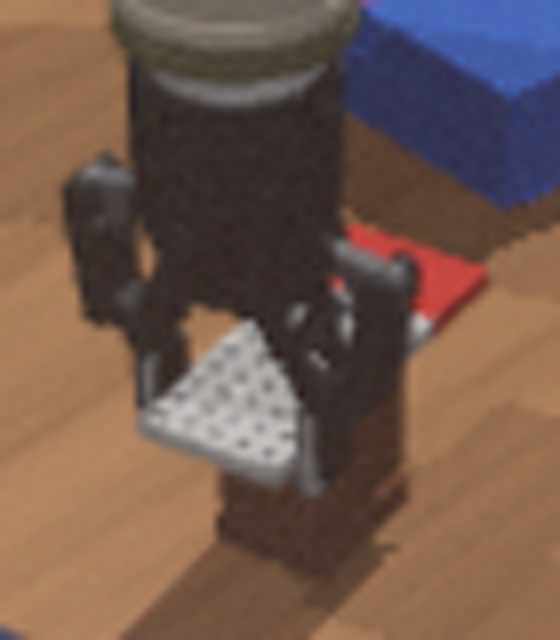

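```bash
python3 -m handwheel '[[[0,0,0,0,0,0,0.0854],[0,0,0,0,0,0,0.0854],[0,0,0,0,0,0,0.0854],[0,0,-0.03,0,0,0,0.0854],[0,0,-0.08,0,0,0,0.0854],[0,0,-0.11,0,0,0,0.0854],[0,0,-0.11,0,0,0,0.0854]]]'
python3 - <<'E'
from h import *
o=manip.get_obs();print(o['clock'])
np.save('o9.npy',np.r_[o['position'],o['ee_rot']])
cv2.imwrite('pics/w9.png',manip.camera('wrist'))
cv2.imwrite('pics/s9.png',manip.camera('scene'))
crop('pics/s9.png','pics/c12.png',230,170,70,80,7)
E
```

```text
clock: 10.85
position: [0.4523, -0.0543, 0.1695]
ee_rot: [0.642, 0.767, 0.001, 0.003]
ft_force: [1.1, -1.3, 0.5]
grip_width: 1.001
10.85
```

View pics/c12.png

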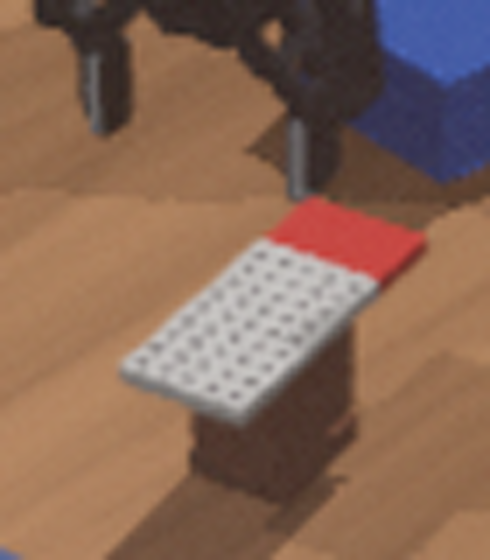

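View pics/w9.png

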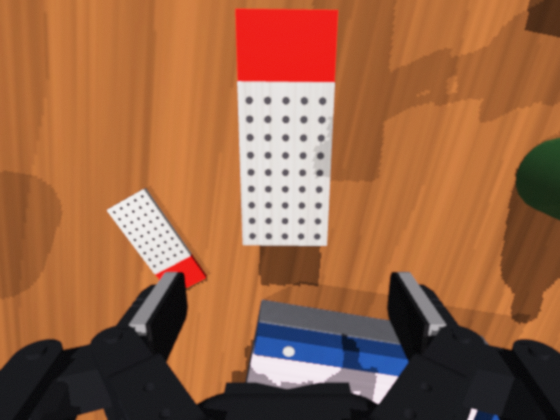

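Run:
```python
from h import *
a=np.load('o9.npy');V=dict(position=a[:3],ee_rot=a[3:])
P=np.array([atz('wrist',*p,.083,V) for p in [(243,245),(327,245),(337,10),(236,10)]])
print(P,P.mean(0)); d=P[2]+P[3]-P[0]-P[1];print(np.linalg.norm(d)/2,np.degrees(np.arctan2(d[1],d[0])))
```

```text
[[ 0.4248 -0.0812  0.083 ]
 [ 0.4839 -0.0709  0.083 ]
 [ 0.4584  0.0762  0.083 ]
 [ 0.4005  0.0658  0.083 ]] [ 0.4419 -0.0025  0.083 ]
0.14913839624085934 99.62153045386377
```

Run:
```python
from h import *
row(.4327,.0502,.12,99.7)
row(.4327,.0502,.057,99.7)
```

```text
t 10.95 row [0.106  0.0005 0.0468] [0.0014 0.0015 0.0076]
t 10.95 row [0.1061 0.0005 0.1098] [0.0014 0.0015 0.0076]
```

```bash
python3 -m handwheel '[[[0.05,0.0,0.01,0,0,0.006,0.0854],[0.1,0.0,0.03,0,0,0.006,0.0854],[0.106,0.0005,0.055,0,0,0.006,0.0854],[0.106,0.0005,0.1,0,0,0.006,0.0854],[0.106,0.0005,0.11,0,0,0.006,0.0854],[0.106,0.0005,0.11,0,0,0.006,0.0854]]]'
python3 - <<'E'
from h import *
row(.4327,.0502,.057,99.7)
o=manip.get_obs();print(o['clock'])
cv2.imwrite('pics/s10.png',manip.camera('scene'))
crop('pics/s10.png','pics/c13.png',230,150,90,100,6)
E
```

```text
clock: 11.7
position: [0.4324, 0.0502, 0.0569]
ee_rot: [0.644, 0.765, -0.0, 0.0]
ft_force: [0.0, 0.3, 0.2]
grip_width: 0.999
t 11.7 row [-0.0001  0.0003 -0.0001] [-0.0003  0.0005  0.0017]
11.7
```

View pics/c13.png

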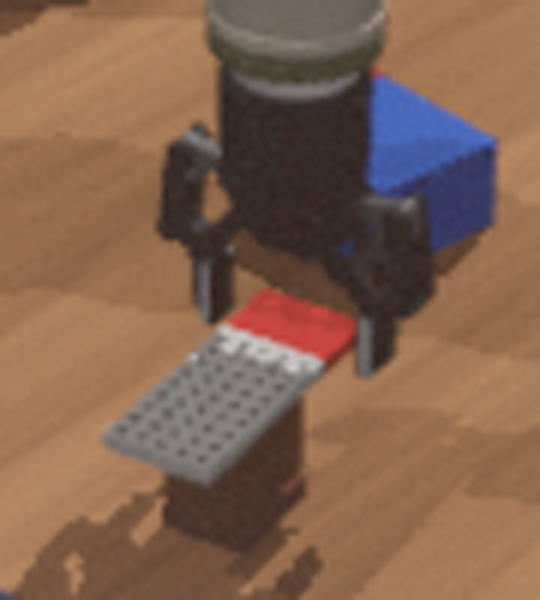

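```bash
python3 -m handwheel '[[[0,0,0,0,0,0,0.04],[0,0,0,0,0,0,0.04],[0,0,0,0,0,0,0.04],[0,0,0,0,0,0,0.04],[0,0,-0.02,0,0,0,0.04],[0,0,-0.06,0,0,0,0.04],[0,0,-0.08,0,0,0,0.04],[0,0,-0.08,0,0,0,0.04]]]' 100
python3 - <<'E'
from h import *
o=manip.get_obs();print(o['clock'],o['grip_width'],o['ft_force'],o['torque'])
np.save('o11.npy',np.r_[o['position'],o['ee_rot']])
cv2.imwrite('pics/w11.png',manip.camera('wrist'))
cv2.imwrite('pics/s11.png',manip.camera('scene'))
crop('pics/s11.png','pics/c14.png',220,140,100,100,6)
E
```

```text
clock: 12.75
position: [0.4338, 0.0502, 0.1387]
ee_rot: [0.644, 0.765, 0.001, 0.003]
ft_force: [0.4, 0.2, -2.2]
grip_width: 0.68
12.75 0.6796003867349467 [ 0.3506  0.1847 -2.1737] [ 0.1303  0.0565 -0.015 ]
```

View pics/c14.png

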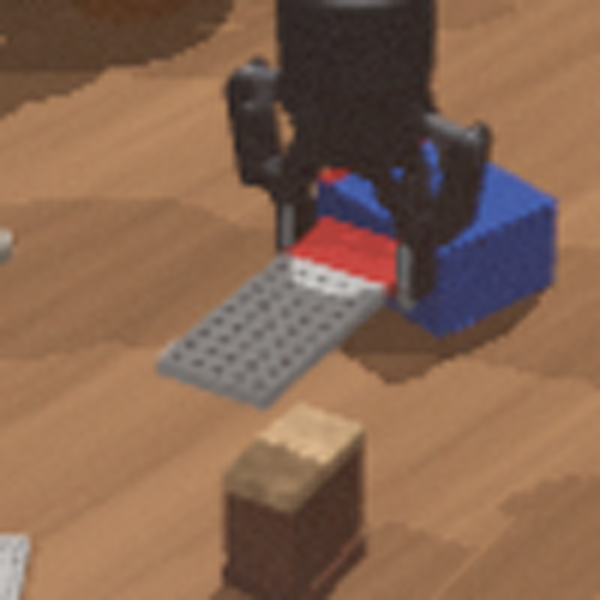

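View pics/w11.png

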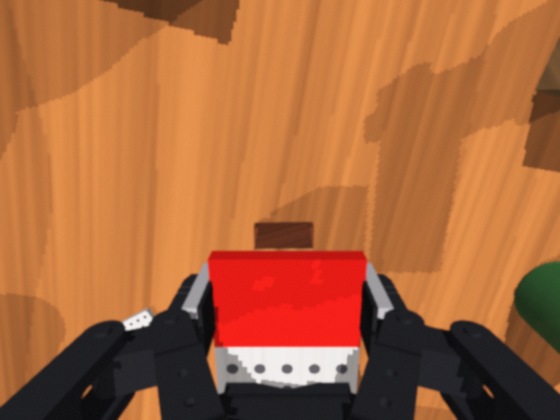

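Run:
```python
from h import *
a=np.load('o11.npy');V=dict(position=a[:3],ee_rot=a[3:])
Rm=R.from_quat(a[3:])
for p in [(209,251),(364,251)]:print(Rm.inv().apply(atz('wrist',*p,a[2]+.026,V)-a[:3]))
row(.54,.05,.26,99.7)
```

```text
[ 0.0265 -0.0293 -0.0262]
[ 0.0263  0.0273 -0.0259]
t 12.85 row [-0.0185  0.1061 -0.1232] [0.0012 0.0016 0.0014]
```

```bash
python3 - <<'E'
from h import *
crop('pics/w11.png','pics/c15.png',190,230,200,170,4)
a=np.load('o11.npy');V=dict(position=a[:3],ee_rot=a[3:])
Rm=R.from_quat(a[3:])
for p,z in [((209,251),.018),((364,251),.018),((287,261),.026)]:print(Rm.inv().apply(atz('wrist',*p,a[2]+z,V)-a[:3]))
E
python3 -m handwheel '[[[0,0.02,-0.03,0,0,0,0.04],[-0.006,0.05,-0.06,0,0,0,0.04],[-0.012,0.08,-0.09,0,0,0,0.04],[-0.018,0.106,-0.123,0,0,0,0.04],[-0.018,0.106,-0.123,0,0,0,0.04],[-0.018,0.106,-0.123,0,0,0,0.04]]]'
python3 - <<'E'
from h import *
o=manip.get_obs();print(o['clock'])
np.save('o12.npy',np.r_[o['position'],o['ee_rot']])
cv2.imwrite('pics/w12.png',manip.camera('wrist'))
E
```

```text
[ 0.0228 -0.0312 -0.0182]
[ 0.0225  0.0292 -0.0179]
[ 0.0224 -0.0009 -0.0261]
clock: 13.6
position: [0.539, 0.0508, 0.2584]
ee_rot: [0.644, 0.765, -0.001, -0.0]
ft_force: [0.1, -0.5, -2.1]
grip_width: 0.674
13.6
```

View pics/w12.png

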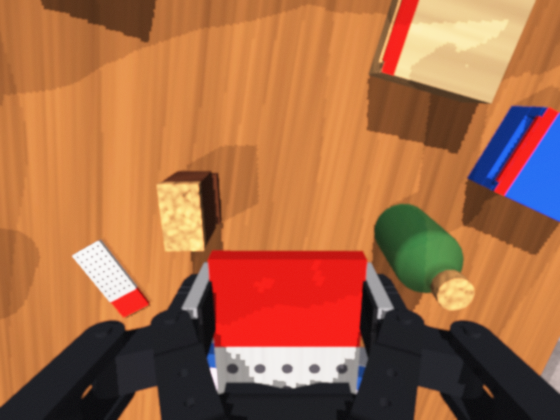

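View pics/c15.png

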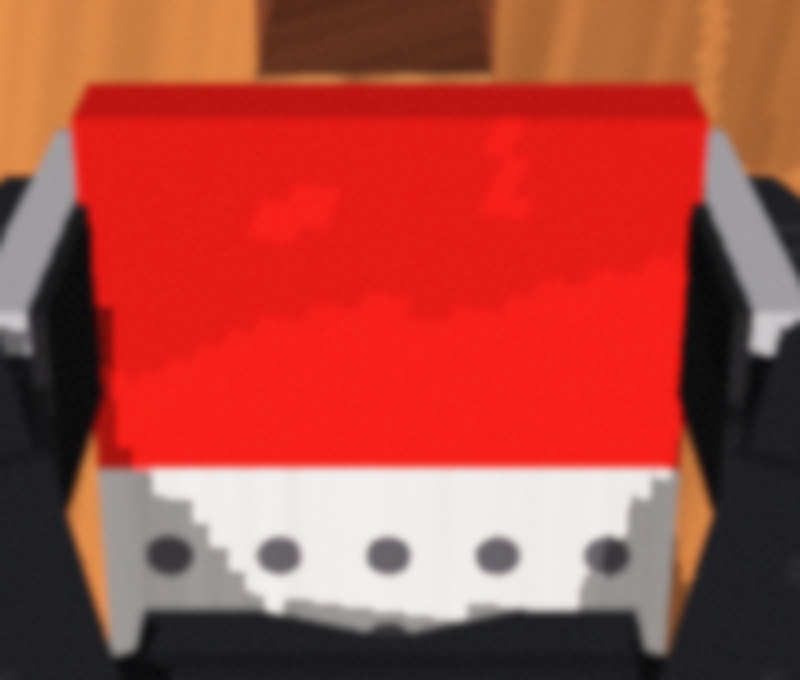

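Run:
```python
from h import *
crop('pics/w12.png','pics/c16.png',360,0,190,120,4)
```

```text
(no output)
```

View pics/c16.png

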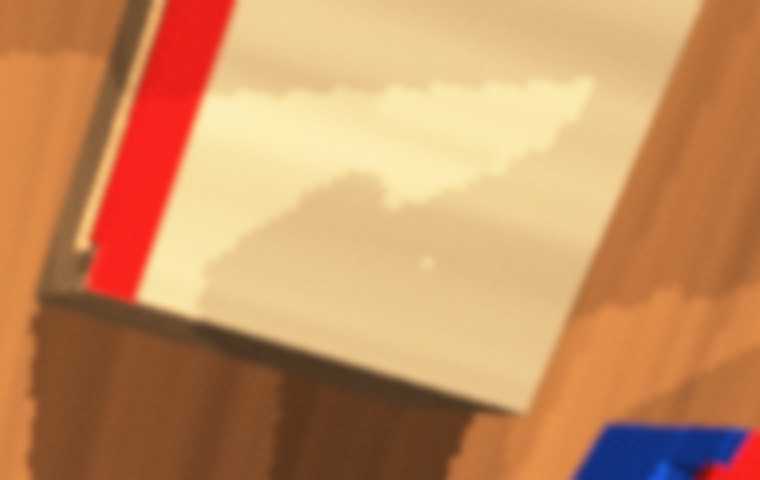

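Run:
```python
from h import *
a=np.load('o12.npy');V=dict(position=a[:3],ee_rot=a[3:])
P=[atz('wrist',360+(x+.5)/4-.5,(y+.5)/4-.5,.058,V) for x,y in [(86,290),(165,0),(522,412),(703,0)]]
print(np.array(P))
an=lambda d:np.degrees(np.arctan2(d[1],d[0]))
print(an(P[1]-P[0])-90,an(P[3]-P[2])-90,an(P[2]-P[0]),np.linalg.norm(P[2]-P[0]))
```

```text
[[0.6061 0.1641 0.058 ]
 [0.6082 0.2239 0.058 ]
 [0.7138 0.1554 0.058 ]
 [0.7229 0.2436 0.058 ]]
-2.042401434475366 -5.866900969069803 -4.611631287815039 0.10812143120935075
```

Run:
```python
from h import *
row(.4575,.2197,.12,175.5)
```

```text
t 13.65 row [ 0.1805 -0.0511  0.1384] [-0.0019 -0.0002 -1.3208]
```

```bash
python3 -m handwheel '[[[0.0,-0.01,0,0,0,-0.17,0.04],[0.02,-0.02,0,0,0,-0.34,0.04],[0.05,-0.03,0,0,0,-0.51,0.04],[0.08,-0.04,0,0,0,-0.68,0.04],[0.12,-0.045,0.02,0,0,-0.85,0.04],[0.15,-0.05,0.05,0,0,-1.02,0.04],[0.18,-0.051,0.08,-0.002,0,-1.2,0.04],[0.1805,-0.051,0.12,-0.002,0,-1.32,0.04]]]'
python3 - <<'E'
from h import *
row(.4575,.2197,.05,175.5)
o=manip.get_obs();print(o['joint_pos'])
E
```

```text
clock: 14.65
position: [0.4575, 0.2219, 0.1388]
ee_rot: [0.035, 0.999, 0.0, 0.002]
ft_force: [1.1, -1.0, -2.4]
grip_width: 0.676
t 14.65 row [ 0.0001 -0.0023  0.0888] [0.0008 0.0032 0.0078]
[ 0.264   0.2628 -0.9011  1.8462  0.228   1.137   0.7834]
```

```bash
python3 -m handwheel '[[[0,-0.002,0.02,0,0.002,0.006,0.04],[0,-0.002,0.06,0,0.002,0.006,0.04],[0,-0.002,0.1,0,0.002,0.006,0.04],[0,-0.002,0.103,0,0.002,0.006,0.04],[0,-0.002,0.103,0,0.002,0.006,0.04]]]'
python3 - <<'E'
from h import *
o=manip.get_obs();print(o['clock'])
row(.4575,.2197,.021,175.5)
cv2.imwrite('pics/t13.png',manip.camera('top'))
cv2.imwrite('pics/s13.png',manip.camera('scene'))
crop('pics/t13.png','pics/c17.png',180,110,80,110,6)
crop('pics/s13.png','pics/c18.png',290,150,120,110,6)
E
```

```text
clock: 15.28
position: [0.46, 0.2179, 0.0382]
ee_rot: [0.044, 0.999, 0.0, 0.001]
ft_force: [-0.1, 0.6, -1.5]
grip_width: 0.678
15.275
t 15.275 row [0.0026 0.0016 0.0172] [ 0.0009  0.0017 -0.0089]
```

View pics/c17.png

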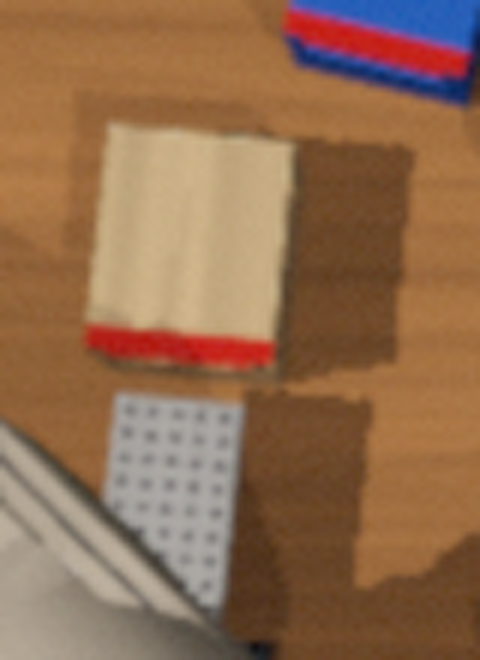

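View pics/c18.png

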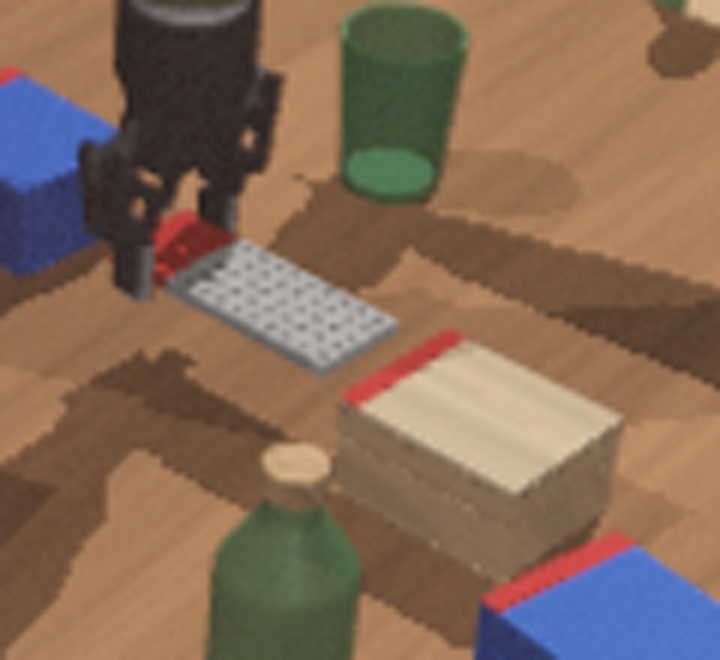

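Run:
```python
from h import *
f=lambda a,b,z:atz('top',180+(a+.5)/6-.5,110+(b+.5)/6-.5,z)
z=.0382+.026
print('hone',f(115,393,z),f(244,401,z),f(220,610,z))
print('rack',f(87,345,.058),f(275,364,.058),f(297,142,.058),f(110,122,.058))
o=manip.get_obs()
u=np.array([.9969,-.0785]);m=np.array([.6105,.2076])
for d in (153.5,120,80,28.5,25):
    p=m-u*d/1000;row(p[0],p[1],.021,175.5)
```

```text
hone [0.5935 0.2367 0.0642] [0.5898 0.175  0.0642] [0.4896 0.1851 0.0642]
rack [0.6179 0.2516 0.058 ] [0.6089 0.1612 0.058 ] [0.7174 0.152  0.058 ] [0.727  0.2425 0.058 ]
t 15.375 row [0.0033 0.0012 0.0178] [ 0.0013  0.0034 -0.0084]
t 15.375 row [-0.0302  0.0015  0.0179] [ 0.0013  0.0034 -0.0084]
t 15.375 row [-0.0702  0.0019  0.018 ] [ 0.0013  0.0034 -0.0084]
t 15.375 row [-0.1217  0.0023  0.0182] [ 0.0013  0.0034 -0.0084]
t 15.375 row [-0.1252  0.0023  0.0182] [ 0.0013  0.0034 -0.0084]
```

```bash
python3 -m handwheel '[[[0.003,0.001,0.01,0.001,0.003,-0.005,0.04],[0.003,0.001,0.018,0.001,0.003,-0.005,0.04],[0.003,0.001,0.018,0.001,0.003,-0.005,0.04],[0.003,0.001,0.018,0.001,0.003,-0.005,0.04]]]'
python3 - <<'E'
from h import *
o=manip.get_obs();print(o['clock'])
u=np.array([np.cos(np.radians(4.7)),-np.sin(np.radians(4.7))]);m=np.array([.6097,.2072])
for d in (153.5,120,80,28.5,25):
    p=m-u*d/1000;row(p[0],p[1],.021,175.3)
cv2.imwrite('pics/s14.png',manip.camera('scene'))
crop('pics/s14.png','pics/c19.png',290,150,120,110,6)
E
```

```text
clock: 15.88
position: [0.4566, 0.2191, 0.0191]
ee_rot: [0.04, 0.999, -0.0, -0.001]
ft_force: [-0.3, 0.1, -1.7]
grip_width: 0.672
15.875
t 15.875 row [-0.0001  0.0006 -0.0019] [-0.0004 -0.0022  0.0013]
t 15.875 row [-0.0336  0.0006 -0.002 ] [-0.0004 -0.0022  0.0013]
t 15.875 row [-0.0736  0.0005 -0.0021] [-0.0004 -0.0022  0.0013]
t 15.875 row [-0.1251  0.0005 -0.0022] [-0.0004 -0.0022  0.0013]
t 15.875 row [-0.1286  0.0005 -0.0022] [-0.0004 -0.0022  0.0013]
```

View pics/c19.png

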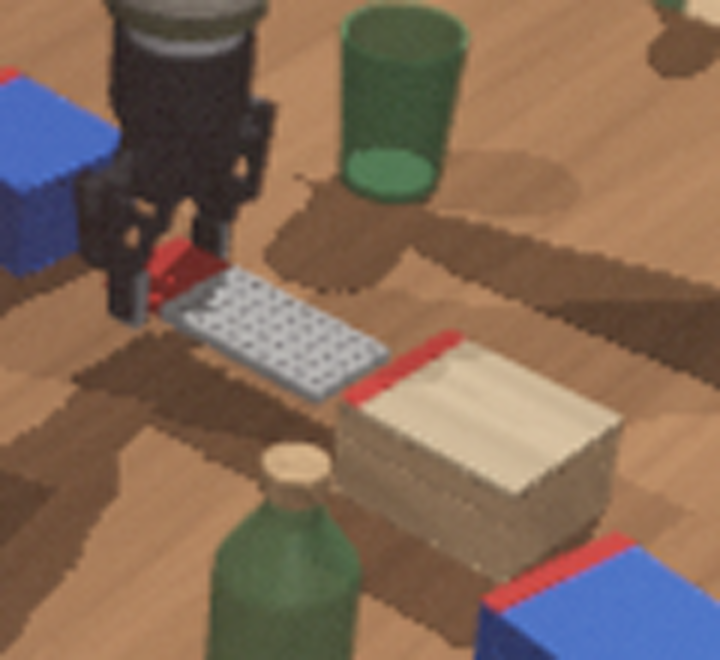

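Run:
```python
from h import *
o=manip.get_obs();Rm=R.from_quat(o['ee_rot'])
for y in(.03,-.03):
  for z in (-.0261,-.0181):
    P=o['position']+Rm.apply([-.1285,y,z]);q=np.array(proj('scene',P));print(P,((q-[290,150])+.5)*6-.5)
```

```text
[0.5872 0.2387 0.045 ] [389.0608 339.0049]
[0.5872 0.2387 0.037 ] [387.6437 351.4873]
[0.5824 0.1789 0.045 ] [316.3071 384.5568]
[0.5824 0.1789 0.037 ] [315.0715 397.1838]
```

Run:
```python
from h import *
u=np.array([np.cos(np.radians(4.7)),-np.sin(np.radians(4.7))]);v=np.array([-u[1],u[0]]);m=np.array([.6097,.2072])
for a,b in ((0,-.045),(0,.045),(.11,-.045),(.11,.045)):
    p=m+u*a+v*b;q=np.array(proj('scene',[*p,.058]));print(a,b,((q-[290,150])+.5)*6-.5)
o=manip.get_obs();Rm=R.from_quat(o['ee_rot'])
for x in (.0215,-.0185):
  for y in (.03,-.03):
    P=o['position']+Rm.apply([x,y,-.0261]);q=np.array(proj('scene',P));print(x,y,((q-[290,150])+.5)*6-.5)
crop('pics/s14.png','pics/c20.png',310,185,60,50,12)
```

```text
0 -0.045 [337.9058 395.4787]
0 0.045 [447.363  326.2943]
0.11 -0.045 [513.8416 489.9178]
0.11 0.045 [621.7521 414.6529]
0.0215 0.03 [176.6699 229.0268]
0.0215 -0.03 [103.1687 269.9022]
-0.0185 0.03 [231.1826 257.254 ]
-0.0185 -0.03 [157.8275 299.3051]
```

View pics/c20.png

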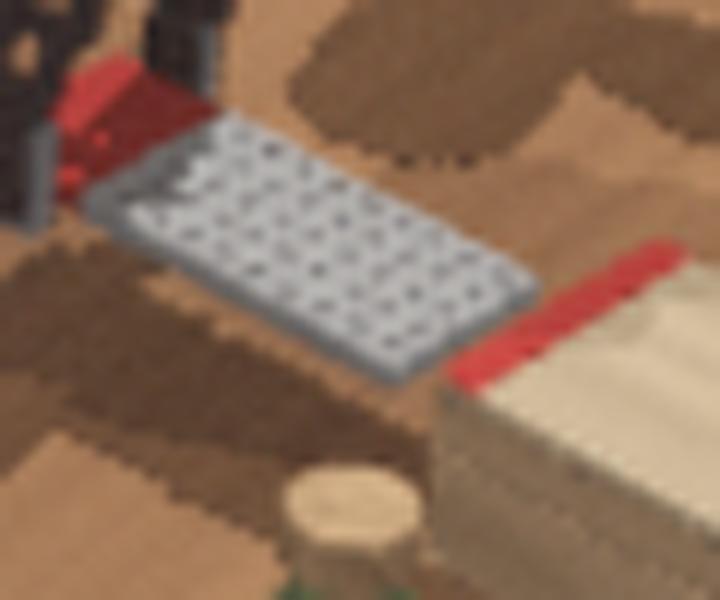

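```bash
python3 -m handwheel '[[[0.003,0.0005,-0.0035,0,-0.022,0.001,0.04],[0.0,0.0005,-0.0035,0,-0.022,0.001,0.04],[-0.012,0.0005,-0.0035,0,-0.022,0.001,0.04],[-0.024,0.0005,-0.0035,0,-0.022,0.001,0.04],[-0.036,0.0005,-0.0035,0,-0.022,0.001,0.04],[-0.05,0.0005,-0.0035,0,-0.022,0.001,0.04],[-0.05,0.0005,-0.0035,0,-0.022,0.001,0.04]]]'
python3 - <<'E'
from h import *
o=manip.get_obs();print(o['clock'],o['ft_force'],o['torque'])
u=np.array([np.cos(np.radians(4.7)),-np.sin(np.radians(4.7))]);m=np.array([.6097,.2072])
for d in (28.5,25):
    p=m-u*d/1000;row(p[0],p[1],.0226,175.3)
cv2.imwrite('pics/s15.png',manip.camera('scene'))
cv2.imwrite('pics/t15.png',manip.camera('top'))
crop('pics/s15.png','pics/c21.png',310,175,70,60,10)
crop('pics/t15.png','pics/c22.png',180,110,80,110,5)
E
```

```text
clock: 16.8
position: [0.5076, 0.2153, 0.0223]
ee_rot: [0.042, 0.999, -0.0, 0.01]
ft_force: [-1.0, -0.5, -1.1]
grip_width: 0.675
16.8 [-0.957  -0.4552 -1.1126] [ 0.0689  0.1412 -0.0537]
t 16.8 row [-0.0739  0.0004  0.0012] [ 0.      0.0199 -0.001 ]
t 16.8 row [-0.0774  0.0004  0.0012] [ 0.      0.0199 -0.001 ]
```

View pics/c21.png

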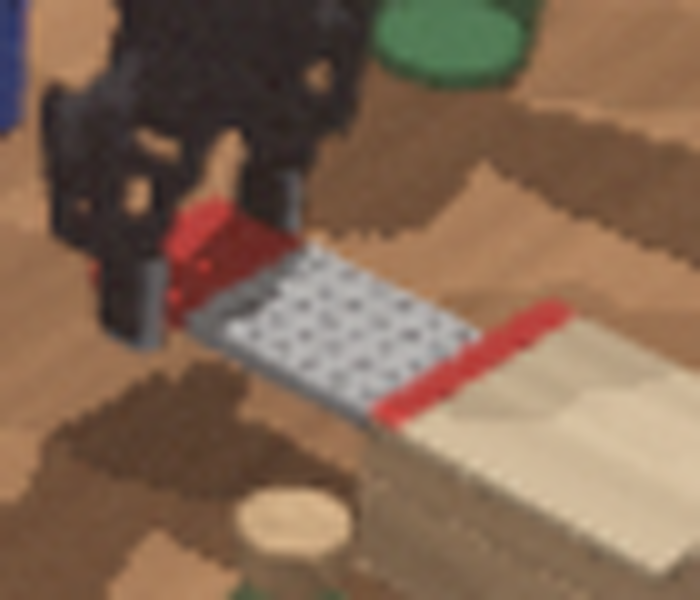

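View pics/c22.png

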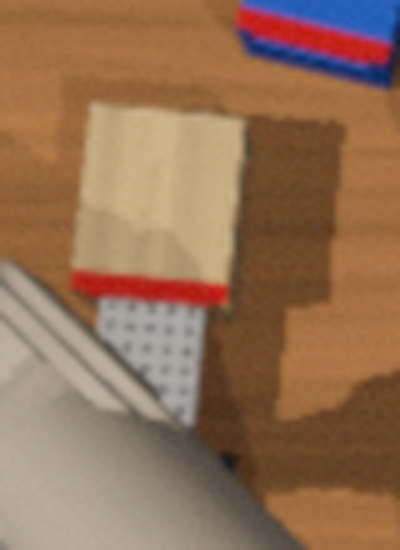

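```bash
python3 -m handwheel '[[[-0.012,0,0,0,0,0,0.04],[-0.024,0,0,0,0,0,0.04],[-0.036,0,0.0,0,0,0,0.04],[-0.048,0.0003,0,0,0,0,0.04],[-0.058,0.0004,0,0,0,0,0.04],[-0.065,0.0004,0,0,0,0,0.04],[-0.068,0.0004,0,0,0,0,0.04],[-0.068,0.0004,0,0,0,0,0.04]]]'
python3 - <<'E'
from h import *
o=manip.get_obs();print(o['clock'],o['ft_force'],o['torque'],o['position'])
E
```

```text
clock: 17.9
position: [0.5742, 0.2105, 0.0237]
ee_rot: [0.041, 0.999, -0.001, 0.01]
ft_force: [-0.5, -0.3, -1.0]
grip_width: 0.675
17.9 [-0.5081 -0.2587 -1.045 ] [0.0114 0.201  0.0412] [0.5742 0.2105 0.0237]
```

```bash
python3 -m handwheel '[[[-0.002,0,0.002,0,0,0,0.04],[-0.004,0,0.003,0,0,0,0.04],[-0.006,0,0.004,0,0,0,0.04],[-0.006,0,0.004,0,0,0,0.04]]]'; python3 -m handwheel '[[[-0.0015,0,0,0,0,0,0.04],[-0.0015,0,0,0,0,0,0.04]]]'
```

```text
clock: 18.4
position: [0.5804, 0.2098, 0.0198]
ee_rot: [0.041, 0.999, -0.001, 0.01]
ft_force: [0.2, -0.4, -1.5]
grip_width: 0.673
clock: 18.65
position: [0.5813, 0.2099, 0.0198]
ee_rot: [0.041, 0.999, -0.001, 0.009]
ft_force: [-3.0, 0.5, -2.0]
grip_width: 0.674
```

```bash
python3 -m handwheel '[[[-0.0015,0,0,0,0,0,0.04],[-0.0015,0,0,0,0,0,0.04]]]';python3 -m handwheel '[[[-0.0015,0,0,0,0,0,0.04],[-0.0015,0,0,0,0,0,0.04]]]'
```

```text
clock: 18.9
position: [0.5813, 0.2099, 0.0192]
ee_rot: [0.041, 0.999, -0.001, 0.008]
ft_force: [-8.3, 1.5, -1.4]
grip_width: 0.677
clock: 19.15
position: [0.5814, 0.2099, 0.0187]
ee_rot: [0.04, 0.999, -0.001, 0.007]
ft_force: [-13.5, 0.3, -0.4]
grip_width: 0.674
```

```bash
python3 -m handwheel '[[[0.002,0,0.001,0,0.005,0,0.04],[0.002,0,0.002,0,0.01,0,0.04],[0.002,0,0.003,0,0.01,0,0.04],[0.002,0,0.003,0,0.01,0,0.04]]]'
python3 - <<'E'
from h import *
cv2.imwrite('pics/s16.png',manip.camera('scene'))
crop('pics/s16.png','pics/c23.png',310,175,70,60,10)
E
```

```text
clock: 19.65
position: [0.5812, 0.21, 0.0173]
ee_rot: [0.041, 0.999, -0.001, 0.004]
ft_force: [-11.6, -2.6, 7.8]
grip_width: 0.676
```

View pics/c23.png

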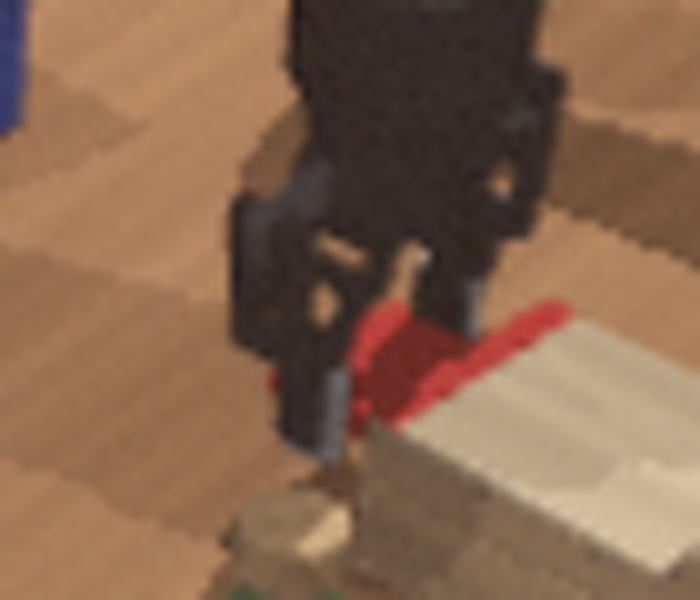

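```bash
python3 -m handwheel '[[[0.0,0,0,0,0,0,0.0854],[0,0,0,0,0,0,0.0854],[0.0,0,0,0,0,0,0.0854],[0,0,-0.03,0,0,0,0.0854],[0.03,0,-0.07,0,0,0,0.0854],[0.08,0,-0.11,0,0,0,0.0854],[0.13,0,-0.15,0,0,0,0.0854],[0.13,0,-0.15,0,0,0,0.0854]]]'
python3 - <<'E'
from h import *
o=manip.get_obs();print(o['clock'],o['position'])
cv2.imwrite('pics/s17.png',manip.camera('scene'))
cv2.imwrite('pics/t17.png',manip.camera('top'))
crop('pics/s17.png','pics/c24.png',310,175,70,60,10)
crop('pics/t17.png','pics/c25.png',180,110,80,110,5)
E
```

```text
clock: 20.7
position: [0.4507, 0.2221, 0.1688]
ee_rot: [0.039, 0.999, -0.001, 0.008]
ft_force: [-0.3, -0.9, 0.3]
grip_width: 0.997
20.7 [0.4507 0.2221 0.1688]
```

View pics/c24.png

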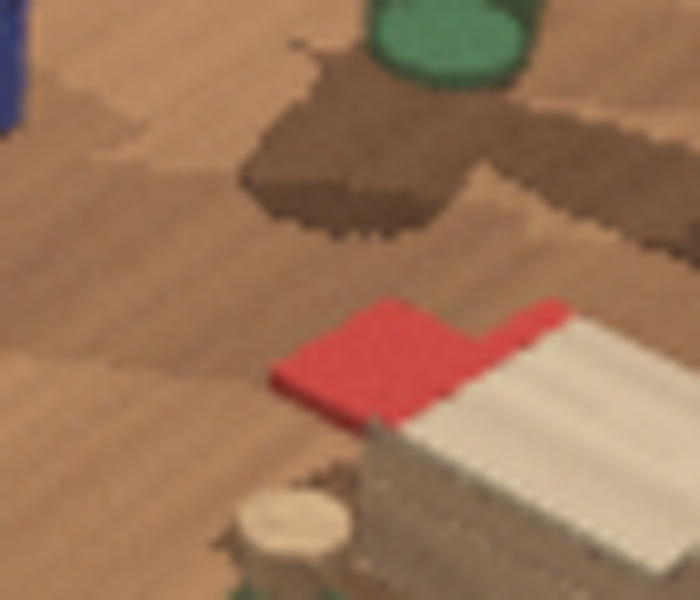

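View pics/c25.png

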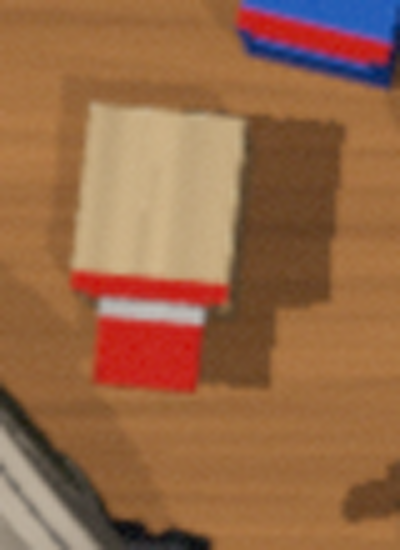

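View pics/s17.png

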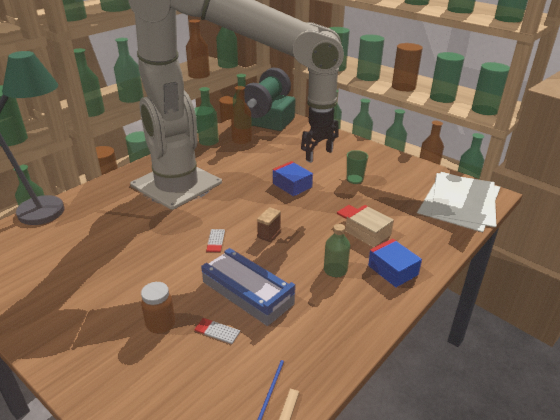

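Run:
```python
from h import *
f=lambda a,b,z:atz('top',180+(a+.5)/5-.5,110+(b+.5)/5-.5,z)
A=(f(95,383,.042)+f(195,391,.042))/2;B=(f(72,288,.058)+f(228,304,.058))/2
C=(f(98,318,.042)+f(205,324,.042))/2
print(A,B,np.linalg.norm((A-B)[:2]),C,np.linalg.norm((C-A)[:2]))
a=f(95,383,.042)-f(98,318,.042);print(np.degrees(np.arctan2(-a[1],-a[0])))
o=manip.get_obs();np.save('o17.npy',np.r_[o['position'],o['ee_rot']])
cv2.imwrite('pics/w17.png',manip.camera('wrist'))
```

```text
[0.5625 0.2114 0.042 ] [0.613  0.2068 0.058 ] 0.05065774847591955 [0.6013 0.2082 0.042 ] 0.03892507819657866
-1.6107058120289806
```

View pics/w17.png

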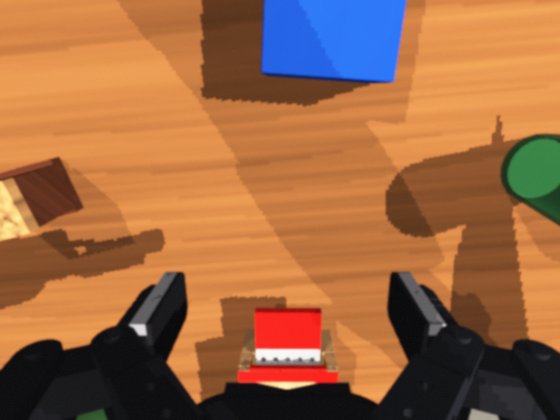

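Run:
```python
from h import *
a=cv2.imread('pics/scene0.png');b=cv2.imread('pics/s17.png')
for n,(x,y,w,h) in dict(flask=(322,224,30,52),tumbler=(344,150,26,34),jar=(138,282,38,50)).items():
    t=a[y:y+h,x:x+w];r=cv2.matchTemplate(b[y-10:y+h+10,x-10:x+w+10],t,cv2.TM_CCOEFF_NORMED)
    _,m,_,l=cv2.minMaxLoc(r);print(n,m,l[0]-10,l[1]-10)
manip.hand_in()
```

```text
flask 0.9910502433776855 0 0
tumbler 0.9967593550682068 0 0
jar 0.974981963634491 0 0
the job is handed in; nothing more can be done
```

The diamond hone is in the wooden rack, steel end first and lying flat, and the job is handed in at about 21 s of robot time (limit 72 s). I pushed it along the channel until about 50 mm overhung. Then I lifted it by the steel end, laid it on the cork block along the block's y and let go. I took it again by the red end and slid it under the roof until it met the back wall at 8 to 13 N.

**Last checks:**
- **Depth:** in the top view the red end sticks out 50.7 mm from the mouth (nominal 50 mm), about 1 mm from nominal and within what that picture resolves. I did not give it a further nudge after letting go.
- **Angle:** the exposed end read about -1.6° in that view, against about -4.7° for the rack. The edge I measured is short and only a few pixels long. It could be reading error or a slight turn in the 10 mm of side play.
- **Other items:** in the scene camera the flask, tumbler and jar show no pixel shift from the start.
- **Robot:** the arm is well clear, with the gripper open. The largest wrist force reported at the end of a move was about 14 N (limit 120 N).

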